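# Tidy the grill shelf onto its trivets

### The arm

A 7-joint arm with a two-finger parallel gripper is mounted at the origin on the work surface. World frame = base frame: x ahead of the robot, y to its left, z up, the work surface at z = 0. Lengths are in m, angles in rad, forces in N, time in s.
With the tool pointing down it reaches from about 0.4 to 0.925 m from the base axis. Payload 4.1 kg.
Tool frame: the origin (TCP) lies at the very end of the fingers, on their centre line; the grasp point (between the pads) lies 19 mm behind it (env.grip_point_offset is the distance from the TCP to the grasp point, in m); z points along the fingers, y is the direction in which the jaws open and shut (so a half turn about z gives the same grasp; the last joint's range is limited). The gripper opens to 85 mm and grips with 20 to 120 N. Pads are 22 mm wide; open, the fingers measure 114 mm over their backs; the gripper's body (76 mm by 85 mm) begins 54 mm behind the grasp point. The pads swing forward as they close: fully open they stand 13 mm farther back than shut.
Start: joints at [-1.279, 0.398, 0.045, 1.537, -0.019, 1.207, -0.051], TCP at [0.248, 0.601, 0.231] pointing down, gripper open.
Joint ranges: [-2.82, 2.82], [-0.49, 2.23], [-1.37, 1.46], [0, 2.46], [-1.36, 4.5], [0.23, 2], [-2.94, 2.94]. Speed limits (rad/s): [2.57, 2.57, 3.14, 3.14, 3.14, 3.14, 3.14].

### API

Orientations are given as a unit quaternion [x, y, z, w].
In Python, from rig import env, imaging, hand_in gives the robot as it stands. The module is installed in compiled form; this text tells all that it offers.
- The arm moves only by the tool carry_out, never from a script. Its argument "increments" is a list of rows, each an object with "dp": the shift along the world's x, y, z in mm, a list of three; "delta_rot": the turn, a rotation vector about the world's x, y, z in rad, a list of three; "claw": the finger opening in mm, from 0 to 85.4. A call has exactly 8 rows; each row shifts and turns the commanded pose from where the row before left it; what a row does not reach is not made up. A row lasts 1/8 s, in which the tool goes at most 62.5 mm and 10.7 degrees, less where a joint would pass 70% of its speed; a pose out of reach is approached as far as the arm can. A call with a gripper value outside its range is refused whole. The fingers move at their own pace and stop on an object; "squeeze" is the grip in N (left out, the last holds). Time passes only in rows, so rows that do not move let the fingers close, or fill a call up. It gives the time, the measured TCP pose, the force and the opening at its end, in the units of the state.
- env.get_state(): the state, without advancing time (a new reading comes with each control period).
- imaging.get_image(name): name is "side" or "top"; returns a dict with "img" (384x512x3 uint8, blue, green, red), "intrinsics" (3x3 intrinsics, pixels), "dist" ([k1, k2, p1, p2, k3] as OpenCV has them; the pictures are not rectified), "position" and "rotation" of the camera in the world. Camera axes: x right, y down, z forward; pixel columns grow to the right and rows downward; lengths in m; the calibration is good to about 2 mm. A picture is of the moment at which its call begins. There is no depth.
- hand_in(): hands the job in, once; it reports no verdict.
The state is a dict: "clock": time; "joint_positions": joint angles; "joint_velocities": joint speeds; "joint_efforts": joint torques, N m; "position": TCP position; "eef_rot": TCP orientation; "contact_force": force on the tool from outside, world axes, zero at the start; "torque": the same for the moment, N m; "width": finger opening in m.
Only numpy, scipy, OpenCV 4.12 (cv2) and the standard library are available. Lean on these libraries where they do the work, as an engineer would, in place of code of your own. Each camera call takes 0.05 s, during which the arm holds its last target. There are 200 camera calls.

### The job

Tidy the grill shelf: put the canister on the round trivet, the skewer holder on the square one, the long grill pan on the long one and the short grill pan on the short one, each upright and squarely inside the white outline of its trivet. Set each down gently without dropping or tipping it, and leave the pepper mill and the spatula where they are.

Things in the scene. Friction and masses are not known exactly. Their poses are not given: they have to be found in the camera images.
- canister_mid (a point): loose lidded stainless canister, a plain upright cylinder 60 mm in diameter; body and lid reach 68 mm, with a black knob (18 mm diameter, 10 mm high) on the lid, 78 mm in all; the lid is clamped on and does not come off. About 0.25 kg. The point is on its axis 39 mm above its underside; z up. It stands on the mesh shelf. The top of the mesh shelf is at z = 40 mm
- skewer_holder_mid (a point): loose bamboo skewer holder, an upright square block 54 x 54 mm and 70 mm high, packed with skewers whose ends stand up to 8 mm above it (fixed in it). About 0.22 kg. The point is at its centre, 35 mm above its underside; x and y are normal to its sides, z up. It stands on the mesh shelf. The top of the mesh shelf is at z = 40 mm
- long_pan_mid (a point): loose long aluminium grill pan of the stackable set, an open rectangular pan with upright sides, 60 mm wide along its x, 140 mm long along its y (including a 10 mm lug at each end), 30 mm high, walls 4 mm, dark ridges across its floor. About 0.20 kg. The point is at its centre, 15 mm above its underside; z up. It can be gripped across its 60 mm width. It stands on the mesh shelf. The top of the mesh shelf is at z = 40 mm
- short_pan_mid (a point): loose short aluminium grill pan of the same set: like the long one, 60 mm wide along its x, but 90 mm long along its y (including a 10 mm lug at each end), 30 mm high, walls 4 mm. About 0.14 kg. The point is at its centre, 15 mm above its underside; z up. It can be gripped across its 60 mm width. It stands on the mesh shelf. The top of the mesh shelf is at z = 40 mm
- round_trivet: fixed round black silicone trivet, 84 mm in diameter, 5 mm thick and flat, lying on the mesh shelf, with a thin white round outline (76 mm in diameter) drawn on it, 8 mm larger all round than the canister it is for. Origin at the centre of its underside (z = 40 mm); its top is 5 mm above that. z up
- square_trivet: fixed square black silicone trivet, 78 x 78 mm, 5 mm thick and flat, lying on the mesh shelf, with a thin white square outline (70 x 70 mm, sides along its x and y) drawn on it, 8 mm larger all round than the skewer holder it is for. Origin at the centre of its underside (z = 40 mm); its top is 5 mm above that. z up
- long_trivet: fixed rectangular black silicone trivet, 84 mm along its x, 164 mm along its y, 5 mm thick and flat, lying on the mesh shelf, with a thin white rectangular outline (76 x 156 mm) drawn on it, 8 mm larger all round than the long pan it is for. Origin at the centre of its underside (z = 40 mm); its top is 5 mm above that. z up
- short_trivet: fixed rectangular black silicone trivet, 84 mm along its x, 114 mm along its y, 5 mm thick and flat, lying on the mesh shelf, with a thin white rectangular outline (76 x 106 mm) drawn on it, 8 mm larger all round than the short pan it is for. Origin at the centre of its underside (z = 40 mm); its top is 5 mm above that. z up
- pepper_mill_mid (a point): bystander: loose dark wooden pepper mill, 52 mm in diameter, 118 mm tall, standing near the left end of the shelf. The point is on its axis 59 mm above its underside. To be left where it is
- spatula: bystander: loose spatula lying flat along the far edge of the shelf, handle towards the right (-y), 280 mm long, blade 65 mm wide, 20 mm high at the handle. Origin at the middle of its underside, x along it towards the blade. To be left where it is
Things that resemble listed ones, but are neither listed nor needed, are in the scene too. What is shaped like the part that bears short_pan_mid but brown or purple is not meant.

How it is judged:
At the end, for the whole second after the job is handed in: Each thing rests upright (within 0.1 rad) on its own trivet, released and still, its centre within 12 mm of the trivet's centre; the pans lie along their trivets within 0.2 rad and the skewer holder is square to its trivet (any quarter turn) within 0.3 rad (horizontal distance between canister_mid and round_trivet below 0.012 m and z of canister_mid in the frame of round_trivet between 0.04 and 0.048 m and angle between each of canister_mid, skewer_holder_mid, long_pan_mid, short_pan_mid's own z axis and vertical below 0.1 rad and linear speed of each of canister, skewer_holder, long_pan, short_pan below 0.02 m/s and angular speed of each of canister, skewer_holder, long_pan, short_pan below 0.2 rad/s and horizontal distance between skewer_holder_mid and square_trivet below 0.012 m and z of skewer_holder_mid in the frame of square_trivet between 0.036 and 0.044 m and (angle between the x axis of skewer_holder_mid and the y axis of square_trivet, either way round below 0.3 rad or angle between the y axis of skewer_holder_mid and the y axis of square_trivet, either way round below 0.3 rad) and horizontal distance between long_pan_mid and long_trivet below 0.012 m and z of long_pan_mid in the frame of long_trivet between 0.016 and 0.024 m and angle between the y axis of long_pan_mid and the y axis of long_trivet, either way round below 0.2 rad and horizontal distance between short_pan_mid and short_trivet below 0.012 m and z of short_pan_mid in the frame of short_trivet between 0.016 and 0.024 m and angle between the y axis of short_pan_mid and the y axis of short_trivet, either way round below 0.2 rad); the robot touches nothing.
It fails at once if one of the four things is dropped or thrown (moves faster than 0.7 m/s while no finger touches it: a fall of some 25 mm) ((linear speed of canister above 0.7 m/s and contact force between canister and the fingers below 0.05 N) or (linear speed of skewer_holder above 0.7 m/s and contact force between skewer_holder and the fingers below 0.05 N) or (linear speed of long_pan above 0.7 m/s and contact force between long_pan and the fingers below 0.05 N) or (linear speed of short_pan above 0.7 m/s and contact force between short_pan and the fingers below 0.05 N)).
It fails at once if one of the four things is tipped by more than 0.6 rad (angle between any of canister_mid, skewer_holder_mid, long_pan_mid, short_pan_mid's own z axis and vertical above 0.6 rad).
It fails at once if the pepper mill is moved by more than 20 mm (distance of pepper_mill_mid from where it was at the start of the episode above 0.02 m).
It fails at once if the spatula is moved by more than 20 mm (distance of spatula from where it was at the start of the episode above 0.02 m).
It also fails if it takes over 102 s, if anything falls off the work surface, if the arm or the gripper's body presses on something with over 40 N, if the wrist force passes 120 N, or if a joint passes its speed limit or range.

## Working session

There is one attempt and no reset: what is moved stays moved. The work goes in short steps, Python scripts to look and compute and a tool call to move; the robot and the scene stay as the last step left them, time stands still between calls to the robot, and variables do not carry over. Pictures are saved under pics/ and viewed, about 12 in all and at most 16, crops included, and the job is handed in when it is done.

Besides the shell and the picture viewer there is one more tool, called after "Emit:" as name(argument=value, ...) on one line, values as JSON. carry_out: Moves the arm, as the interface text tells. Its arguments: {"type":"object","properties":{"increments":{"type":"array"},"squeeze":{"type":"number"}},"required":["increments"]}

```bash
mkdir -p pics
python3 - <<'E'
from rig import env, imaging
import cv2,pickle
d={}
for n in("side","top"):
    d[n]=imaging.get_image(n); cv2.imwrite(f"pics/{n}0.png",cv2.resize(d[n]["img"],None,fx=1.5,fy=1.5,interpolation=cv2.INTER_CUBIC))
    print(n,d[n]["intrinsics"],d[n]["dist"],d[n]["position"],d[n]["rotation"])
pickle.dump(d,open("d0.pkl","wb"))
print(env.get_state())
E
```

```text
side [[440.74776375   0.         262.90343662]
 [  0.         440.74776375 188.69283544]
 [  0.           0.           1.        ]] [-0.15263259  0.          0.          0.          0.        ] [-0.01436054  1.18124837  1.08858849] [-0.17412513  0.88318042 -0.42471571  0.09638124]
top [[454.45125213   0.         251.49542414]
 [  0.         454.45125213 197.42062617]
 [  0.           0.           1.        ]] [-0.01757585  0.          0.          0.          0.        ] [0.38028575 0.03759652 1.48290468] [ 0.70739037 -0.70502838  0.02529602 -0.04351969]
{'clock': 0.1, 'joint_positions': array([-1.27904469,  0.39910647,  0.04504139,  1.53774776, -0.01870029,
        1.20687123, -0.05068226]), 'joint_velocities': array([ 1.51865531e-03, -9.13179765e-04, -2.53716520e-03, -2.45288677e-03,
        4.43926932e-06,  9.10127851e-05, -1.40327327e-03]), 'joint_efforts': array([ 3.31989067e-03, -4.76256967e+01,  1.37002397e+00, -2.54950011e+01,
        1.19704535e-02,  5.00310518e-03, -2.21778862e-06]), 'position': array([0.24734155, 0.60049933, 0.23037768]), 'eef_rot': array([ 1.94073787e-01,  9.80986561e-01, -8.49005384e-04, -1.06557188e-04]), 'contact_force': array([ 0.56067297, -0.05283376, -0.02817616]), 'torque': array([ 0.03948047, -0.03508463,  0.04410587]), 'width': 0.08526336956725725}
```

View pics/top0.png

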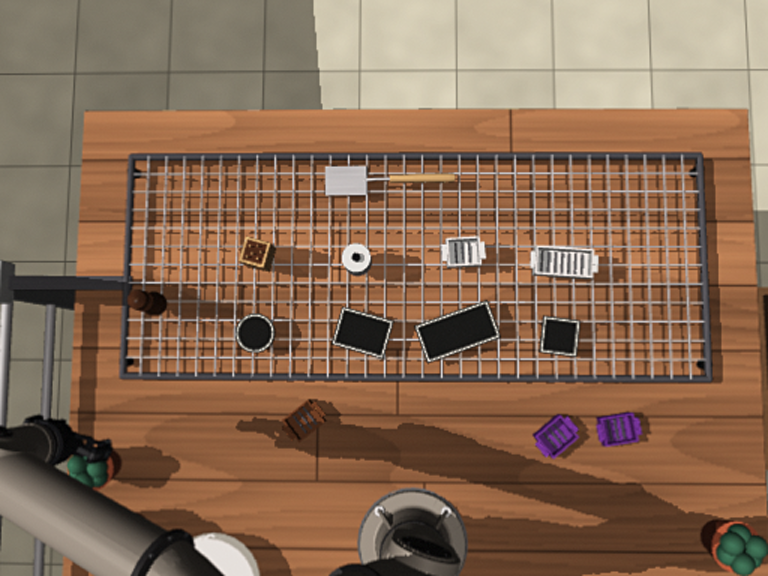

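View pics/side0.png

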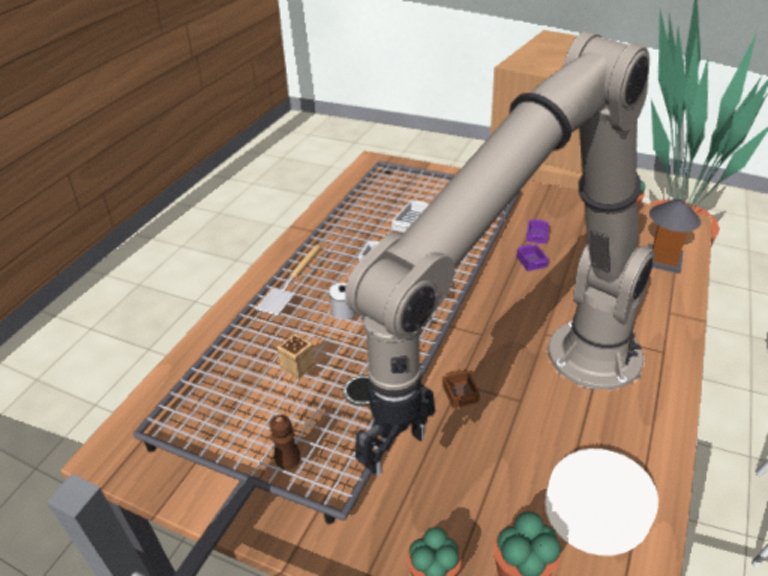

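Candidates (1.5x top-picture pixels):
- **Pans:** silver short pan (463,251) and silver long pan (564,261). The brown pan (305,420) and purple pans (555,436) and (620,428) are decoys, so I choose the silver ones on the shelf.
- **Canister:** (356,258).
- **Skewer holder:** (257,253).
- **Trivets:** round (255,333), short (363,332), long (457,331), square (560,336).

Next is the close crop with the measurements.

```bash
cat > h.py <<'E'
import numpy as np,cv2
from scipy.spatial.transform import Rotation as R
def cast(d,uv,z):
    p=cv2.undistortPoints(np.array(uv,float).reshape(-1,1,2),d["intrinsics"],np.array(d["dist"])).reshape(-1,2)
    r=R.from_quat(d["rotation"]).apply(np.c_[p,np.ones(len(p))]); o=np.array(d["position"])
    return o+r*((z-o[2])/r[:,2])[:,None]
def rect(P):
    "min-area rectangle of world points: centre mm, sizes, angle of long side from +x (deg)"
    (c,s,a)=cv2.minAreaRect((P[:,:2]*1000).astype(np.float32))
    if s[0]<s[1]: s=(s[1],s[0]); a+=90
    return np.round(c,1),np.round(s,1),round((a+90)%180-90,1)
E
python3 - <<'E'
import pickle
from h import *
d=pickle.load(open("d0.pkl","rb"))["top"]; img=d["img"]
x0,y0=150,140
crop=cv2.resize(img[y0:255,x0:410],None,fx=3,fy=3,interpolation=cv2.INTER_CUBIC)
hsv=cv2.cvtColor(img,cv2.COLOR_BGR2HSV)
# trivets: dark
S=4
big=cv2.resize(img,None,fx=S,fy=S,interpolation=cv2.INTER_CUBIC); hb=cv2.cvtColor(big,cv2.COLOR_BGR2HSV)
def cont(m,lo,box):
    x,y,X,Y=[int(v*S) for v in box]; k=np.zeros_like(m);k[y:Y,x:X]=m[y:Y,x:X]
    cs,_=cv2.findContours(k,cv2.RETR_EXTERNAL,cv2.CHAIN_APPROX_NONE)
    c=max(cs,key=cv2.contourArea).reshape(-1,2)
    cv2.polylines(crop,[(((c+.5)/S-[x0,y0])*3).astype(np.int32)],True,(0,0,255) ,1)
    return (c+.5)/S-.5
dark=(hb[...,2]<60).astype(np.uint8); dark=cv2.morphologyEx(dark,cv2.MORPH_OPEN,np.ones((15,15)))
for n,b in dict(round=(155,205,185,238),short=(218,200,265,242),long=(272,195,340,245),square=(355,205,390,242)).items():
    print(n,*rect(cast(d,cont(dark,0,b),.045)))
br=((hb[...,2]>170)&(hb[...,1]<45)).astype(np.uint8); br=cv2.morphologyEx(br,cv2.MORPH_CLOSE,np.ones((17,17))); br=cv2.morphologyEx(br,cv2.MORPH_OPEN,np.ones((21,21)))
for n,b,z in (("can",(224,158,252,186),.108),("shortpan",(290,152,328,182),.07),("longpan",(350,158,402,190),.07)):
    print(n,*rect(cast(d,cont(br,0,b),z)))
bm=((hb[...,0]>8)&(hb[...,0]<28)&(hb[...,2]>150)&(hb[...,1]>60)).astype(np.uint8); 
bm=cv2.morphologyEx(bm,cv2.MORPH_CLOSE,np.ones((21,21)));bm=cv2.morphologyEx(bm,cv2.MORPH_OPEN,np.ones((25,25)))
print("skewer",*rect(cast(d,cont(bm,0,(157,155,185,183)),.11)))
cv2.imwrite("pics/crop1.png",crop)
raw=cv2.resize(img[145:190,155:405],None,fx=3.2,fy=3.2,interpolation=cv2.INTER_CUBIC)
cv2.imwrite("pics/crop1b.png",np.vstack([crop,cv2.resize(raw,(crop.shape[1],int(raw.shape[0]*crop.shape[1]/raw.shape[1])))]))
E
```

```text
round [443.3 335.6] [66.4 66.3] -88.9
short [445.2 106.9] [100.3  69.6] 74.4
long [447.6 -92.6] [149.8  69.3] -70.3
square [ 438.4 -306.7] [63.4 62.8] -7.3
can [595.4 119. ] [57.2 55.9] 0.1
shortpan [ 615.  -127.2] [58.7 42.4] 0.0
longpan [ 593.  -333.3] [99.4 64.7] 88.4
skewer [603.3 322.8] [87.9 86. ] 1.1
```

View pics/crop1b.png

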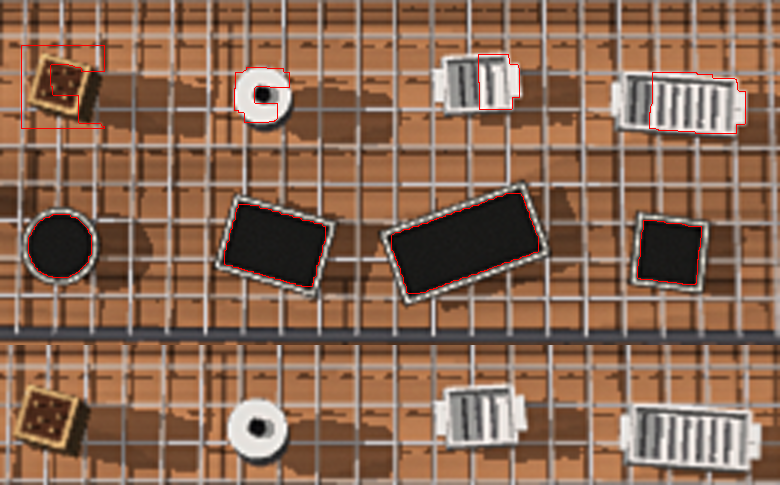

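Outline fits on the four trivets are good (round at crop (60,245), short (275,245), long (465,240), square (670,253)). The silver pans at (480,83) and (680,103) are the described ones. Object masks merged with the mesh, so I'll enlarge them to read off the rims.

Run:
```python
import pickle
from h import *
img=pickle.load(open("d0.pkl","rb"))["top"]["img"]
t=[]
for n,(x,y) in dict(sk=(147,148),can=(213,151),sp=(284,147),lp=(352,154)).items():
    c=cv2.resize(img[y:y+42,x:x+50],None,fx=7,fy=7,interpolation=cv2.INTER_CUBIC)
    for k in range(0,50,10):
        cv2.putText(c,str(x+k),(k*7+3,10),0,.33,(255,255,0),1); cv2.line(c,(k*7+3,0),(k*7+3,294),(255,255,0) if 0 else (200,120,0),1)
    for k in range(0,42,10): cv2.putText(c,str(y+k),(0,k*7+8),0,.33,(0,255,255),1);cv2.line(c,(0,k*7+3),(350,k*7+3),(200,120,0),1)
    t.append(c)
cv2.imwrite("pics/z1.png",np.vstack([np.hstack(t[:2]),np.hstack(t[2:])]))
```

```text
(no output)
```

View pics/z1.png

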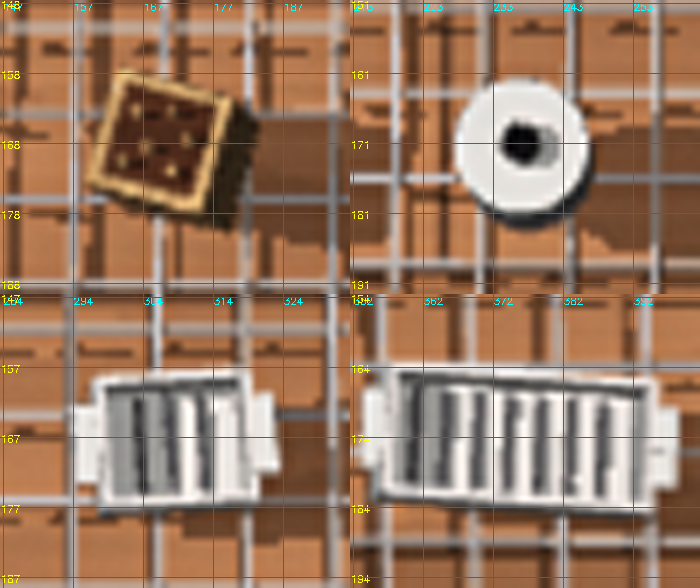

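Run:
```python
import pickle
from h import *
d=pickle.load(open("d0.pkl","rb"))["top"]
def px(P,x,y,ox,oy): return (np.array(P,float)-[ox+3,oy+3])/7+[x,y]
for n,P,a,z in (("sk",[(122,69),(232,97),(203,213),(90,182)],(147,148,0,0),.11),
 ("can",[(453,145.5),(521.5,78),(590,145.5),(521.5,213)],(213,151,350,0),.108),
 ("sp",[(93,380),(243,368),(260,500),(102,509)],(284,147,0,294),.07),
 ("lp",[(386,363),(657,381),(652,514),(380,500)],(352,154,350,294),.07)):
    Q=cast(d,px(P,*a),z)*1000; q=Q[:,:2]
    e=(q[1]-q[0])+(q[2]-q[3]); f=(q[0]-q[3])+(q[1]-q[2])
    print(n,q.mean(0).round(1),"len",np.linalg.norm(e)/2,np.linalg.norm(f)/2,"dir e deg",np.degrees(np.arctan2(e[1],e[0])),"dir f",np.degrees(np.arctan2(f[1],f[0])))
s=__import__("rig").env.get_state(); print(R.from_quat(s["eef_rot"]).as_matrix().round(3))
```

```text
sk [605.9 325.2] len 51.23741394906643 52.298093874033206 dir e deg -104.80684390109037 dir f -13.627632515364295
can [594.6 117.9] len 42.14189535342762 42.44675848890966 dir e deg -44.918089204538525 dir f 45.390515298923155
sp [ 613.5 -104. ] len 69.03653468078076 59.37553982880492 dir e deg -86.00667995191438 dir f 5.162504678379289
lp [ 591.5 -313.2] len 120.67481487143944 60.94359461551379 dir e deg -93.35355010539794 dir f -3.5728670004911467
[[-0.925  0.381 -0.001]
 [ 0.381  0.925 -0.002]
 [-0.    -0.002 -1.   ]]
```

Emit:
carry_out(increments=[{"dp": [40,-31,0],"delta_rot": [0,0,0.0185],"claw": 85},{"dp": [40,-31,0],"delta_rot": [0,0,0.0185],"claw": 85},{"dp": [40,-31,0],"delta_rot": [0,0,0.0185],"claw": 85},{"dp": [40,-31,0],"delta_rot": [0,0,0.0185],"claw": 85},{"dp": [40,-31,0],"delta_rot": [0,0,0.0185],"claw": 85},{"dp": [40,-31,0],"delta_rot": [0,0,0.0185],"claw": 85},{"dp": [40,-31,0],"delta_rot": [0,0,0.0185],"claw": 85},{"dp": [40,-31,0],"delta_rot": [0,0,0.0185],"claw": 85}], squeeze=40)

```text
clock: 1.1
position: [0.5685, 0.3518, 0.2308]
eef_rot: [0.121, 0.993, -0.0, -0.0]
contact_force: [0.2, 1.5, -0.4]
width: 0.0849
```

Emit:
carry_out(increments=[{"dp": [19,-13,0],"delta_rot": [0,0,0],"claw": 85},{"dp": [19,-14,-20],"delta_rot": [0,0,0],"claw": 85},{"dp": [0,0,-40],"delta_rot": [0,0,0],"claw": 85},{"dp": [0,0,-40],"delta_rot": [0,0,0],"claw": 85},{"dp": [0,0,-40],"delta_rot": [0,0,0],"claw": 85},{"dp": [0,0,-21],"delta_rot": [0,0,0],"claw": 85},{"dp": [0,0,-10],"delta_rot": [0,0,0],"claw": 85},{"dp": [0,0,0],"delta_rot": [0,0,0],"claw": 85}])

```text
clock: 2.1
position: [0.6056, 0.3264, 0.0603]
eef_rot: [0.121, 0.993, 0.0, 0.0]
contact_force: [0.0, -0.3, 0.3]
width: 0.085
```

Emit:
carry_out(increments=[{"dp": [0,0,0],"delta_rot": [0,0,0],"claw": 65},{"dp": [0,0,0],"delta_rot": [0,0,0],"claw": 55},{"dp": [0,0,0],"delta_rot": [0,0,0],"claw": 45},{"dp": [0,0,0],"delta_rot": [0,0,0],"claw": 45},{"dp": [0,0,0],"delta_rot": [0,0,0],"claw": 45},{"dp": [0,0,0],"delta_rot": [0,0,0],"claw": 45},{"dp": [0,0,0],"delta_rot": [0,0,0],"claw": 45},{"dp": [0,0,0],"delta_rot": [0,0,0],"claw": 45}])

```text
clock: 3.1
position: [0.6066, 0.3263, 0.062]
eef_rot: [0.121, 0.993, 0.001, 0.001]
contact_force: [-0.2, -0.3, 5.9]
width: 0.0538
```

Emit:
carry_out(increments=[{"dp": [0,0,10],"delta_rot": [0,0,0],"claw": 45},{"dp": [0,0,25],"delta_rot": [0,0,0],"claw": 45},{"dp": [0,0,35],"delta_rot": [0,0,0],"claw": 45},{"dp": [0,0,30],"delta_rot": [0,0,0],"claw": 45},{"dp": [-3,-12,10],"delta_rot": [0,0,0.005],"claw": 45},{"dp": [-6,-24,0],"delta_rot": [0,0,0.005],"claw": 45},{"dp": [-9,-36,0],"delta_rot": [0,0,0.005],"claw": 45},{"dp": [-12,-44,0],"delta_rot": [0,0,0.005],"claw": 45}])

```text
clock: 4.1
position: [0.5739, 0.2083, 0.1688]
eef_rot: [0.111, 0.994, -0.001, -0.001]
contact_force: [0.2, -0.8, -1.9]
width: 0.0535
```

Emit:
carry_out(increments=[{"dp": [-13,-48,0],"delta_rot": [0,0,0.01],"claw": 45},{"dp": [-13,-48,0],"delta_rot": [0,0,0.01],"claw": 45},{"dp": [-13,-48,0],"delta_rot": [0,0,0.01],"claw": 45},{"dp": [-13,-48,0],"delta_rot": [0,0,0.01],"claw": 45},{"dp": [-13,-48,0],"delta_rot": [0,0,0.01],"claw": 45},{"dp": [-13,-48,0],"delta_rot": [0,0,0.01],"claw": 45},{"dp": [-13,-48,0],"delta_rot": [0,0,0.01],"claw": 45},{"dp": [-13,-48,0],"delta_rot": [0,0,0.01],"claw": 45}])

```text
clock: 5.1
position: [0.4691, -0.1756, 0.1693]
eef_rot: [0.071, 0.997, 0.0, -0.001]
contact_force: [-0.1, 0.0, -2.0]
width: 0.0538
```

Emit:
carry_out(increments=[{"dp": [-10,-40,0],"delta_rot": [0,0,0.005],"claw": 45},{"dp": [-8,-34,0],"delta_rot": [0,0,0.005],"claw": 45},{"dp": [-6,-26,0],"delta_rot": [0,0,0.005],"claw": 45},{"dp": [-4,-18,0],"delta_rot": [0,0,0],"claw": 45},{"dp": [-2,-10,-10],"delta_rot": [0,0,0],"claw": 45},{"dp": [0,-3,-25],"delta_rot": [0,0,0],"claw": 45},{"dp": [0,0,-25],"delta_rot": [0,0,0],"claw": 45},{"dp": [0,0,-10],"delta_rot": [0,0,0],"claw": 45}])

```text
clock: 6.1
position: [0.4397, -0.3034, 0.0978]
eef_rot: [0.064, 0.998, 0.001, -0.002]
contact_force: [0.1, 0.1, -2.1]
width: 0.0533
```

Emit:
carry_out(increments=[{"dp": [-1,-3,-12],"delta_rot": [0,0,0],"claw": 45},{"dp": [0,0,-8],"delta_rot": [0,0,0],"claw": 45},{"dp": [0,0,-4],"delta_rot": [0,0,0],"claw": 45},{"dp": [0,0,-2],"delta_rot": [0,0,0],"claw": 45},{"dp": [0,0,-2],"delta_rot": [0,0,0],"claw": 45},{"dp": [0,0,-1],"delta_rot": [0,0,0],"claw": 45},{"dp": [0,0,0],"delta_rot": [0,0,0],"claw": 45},{"dp": [0,0,0],"delta_rot": [0,0,0],"claw": 45}])

```text
clock: 7.1
position: [0.4407, -0.308, 0.0715]
eef_rot: [0.064, 0.998, 0.0, 0.0]
contact_force: [-0.4, -0.1, -2.4]
width: 0.0536
```

Emit:
carry_out(increments=[{"dp": [-2,0,-2],"delta_rot": [0,0,0],"claw": 45},{"dp": [0,0,-1],"delta_rot": [0,0,0],"claw": 45},{"dp": [0,0,-1],"delta_rot": [0,0,0],"claw": 45},{"dp": [0,0,-1],"delta_rot": [0,0,0],"claw": 45},{"dp": [0,0,0],"delta_rot": [0,0,0],"claw": 45},{"dp": [0,0,0],"delta_rot": [0,0,0],"claw": 45},{"dp": [0,0,0],"delta_rot": [0,0,0],"claw": 45},{"dp": [0,0,0],"delta_rot": [0,0,0],"claw": 45}])

```text
clock: 8.1
position: [0.4385, -0.308, 0.0669]
eef_rot: [0.064, 0.998, 0.0, 0.0]
contact_force: [-2.3, 1.4, 5.4]
width: 0.0535
```

Emit:
carry_out(increments=[{"dp": [0,0,0],"delta_rot": [0,0,0],"claw": 57},{"dp": [0,0,0],"delta_rot": [0,0,0],"claw": 62},{"dp": [0,0,0],"delta_rot": [0,0,0],"claw": 75},{"dp": [0,0,0],"delta_rot": [0,0,0],"claw": 85},{"dp": [0,0,0],"delta_rot": [0,0,0],"claw": 85},{"dp": [0,0,15],"delta_rot": [0,0,0],"claw": 85},{"dp": [0,0,35],"delta_rot": [0,0,0],"claw": 85},{"dp": [0,0,45],"delta_rot": [0,0,0],"claw": 85}])

```text
clock: 9.1
position: [0.4381, -0.3078, 0.1627]
eef_rot: [0.064, 0.998, 0.0, -0.001]
contact_force: [0.8, 1.0, 1.4]
width: 0.085
```

Emit:
carry_out(increments=[{"dp": [19,0,0],"delta_rot": [0,0,-0.165],"claw": 85},{"dp": [19,0,0],"delta_rot": [0,0,-0.165],"claw": 85},{"dp": [19,0,0],"delta_rot": [0,0,-0.165],"claw": 85},{"dp": [19,0,0],"delta_rot": [0,0,-0.165],"claw": 85},{"dp": [19,-1,0],"delta_rot": [0,0,-0.165],"claw": 85},{"dp": [19,-1,0],"delta_rot": [0,0,-0.165],"claw": 85},{"dp": [19,-1,0],"delta_rot": [0,0,-0.165],"claw": 85},{"dp": [20,-2,0],"delta_rot": [0,0,-0.165],"claw": 85}])

```text
clock: 10.1
position: [0.5925, -0.3129, 0.1626]
eef_rot: [0.664, 0.748, 0.0, 0.0]
contact_force: [-0.2, -0.1, 0.1]
width: 0.0848
```

Run:
```python
from rig import env, imaging
import cv2,pickle
from h import *
d=imaging.get_image("side"); pickle.dump(d,open("s1.pkl","wb"))
t=imaging.get_image("top"); pickle.dump(t,open("t1.pkl","wb"))
s=env.get_state();print(s["position"],np.degrees(np.arctan2(*R.from_quat(s["eef_rot"]).as_matrix()[1::-1,1])))
a=cv2.resize(t["img"][150:260,330:430],None,fx=4,fy=4,interpolation=cv2.INTER_CUBIC)
b=cv2.resize(d["img"][90:200,240:340],None,fx=4,fy=4,interpolation=cv2.INTER_CUBIC)
cv2.imwrite("pics/c2.png",np.hstack([a,b]))
```

```text
[ 0.59400903 -0.3121022   0.16196241] 7.199648866662318
```

View pics/c2.png

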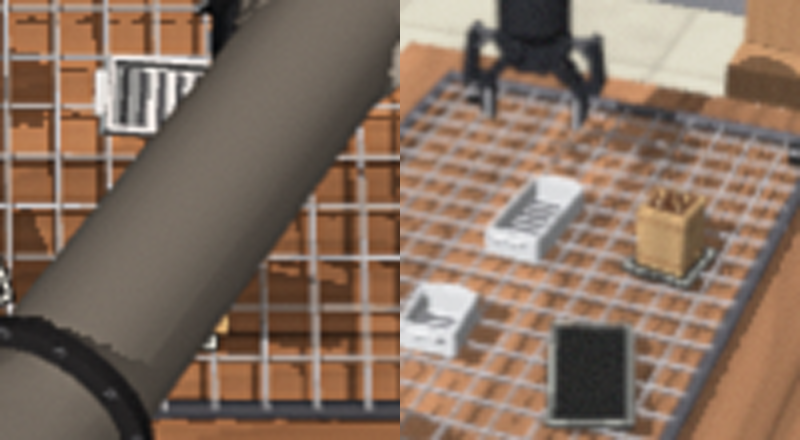

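Side crop: the skewer holder stands upright on the square trivet at (670,240), inside its outline. The gripper hovers over the long pan (535,215). I go on to the long pan.

Emit:
carry_out(increments=[{"dp": [-1,-1,0],"delta_rot": [0,0,-0.1],"claw": 85},{"dp": [0,0,-20],"delta_rot": [0,0,-0.087],"claw": 85},{"dp": [0,0,-35],"delta_rot": [0,0,0],"claw": 85},{"dp": [0,0,-30],"delta_rot": [0,0,0],"claw": 85},{"dp": [0,0,-20],"delta_rot": [0,0,0],"claw": 85},{"dp": [0,0,-10],"delta_rot": [0,0,0],"claw": 85},{"dp": [0,0,-5],"delta_rot": [0,0,0],"claw": 85},{"dp": [0,0,0],"delta_rot": [0,0,0],"claw": 85}])

```text
clock: 11.2
position: [0.5909, -0.3143, 0.0419]
eef_rot: [0.729, 0.684, 0.0, 0.0]
contact_force: [-0.4, 0.0, -0.6]
width: 0.0852
```

Emit:
carry_out(increments=[{"dp": [0,0,0],"delta_rot": [0,0,0],"claw": 70},{"dp": [0,0,0],"delta_rot": [0,0,0],"claw": 62},{"dp": [0,0,0],"delta_rot": [0,0,0],"claw": 55},{"dp": [0,0,0],"delta_rot": [0,0,0],"claw": 50},{"dp": [0,0,0],"delta_rot": [0,0,0],"claw": 50},{"dp": [0,0,0],"delta_rot": [0,0,0],"claw": 50},{"dp": [0,0,0],"delta_rot": [0,0,0],"claw": 50},{"dp": [0,0,0],"delta_rot": [0,0,0],"claw": 50}])

```text
clock: 12.2
position: [0.5914, -0.3144, 0.0423]
eef_rot: [0.729, 0.684, 0.0, 0.001]
contact_force: [1.0, 0.7, 6.1]
width: 0.059
```

Emit:
carry_out(increments=[{"dp": [0,0,8],"delta_rot": [0,0,0],"claw": 50},{"dp": [0,0,20],"delta_rot": [0,0,0],"claw": 50},{"dp": [0,0,27],"delta_rot": [0,0,0],"claw": 50},{"dp": [-5,8,15],"delta_rot": [0,0,0.03],"claw": 50},{"dp": [-12,18,5],"delta_rot": [0,0,0.05],"claw": 50},{"dp": [-20,30,0],"delta_rot": [0,0,0.06],"claw": 50},{"dp": [-22,34,0],"delta_rot": [0,0,0.06],"claw": 50},{"dp": [-22,34,0],"delta_rot": [0,0,0.06],"claw": 50}])

```text
clock: 13.2
position: [0.5082, -0.1883, 0.1165]
eef_rot: [0.633, 0.774, 0.0, -0.0]
contact_force: [0.4, 0.4, -0.9]
width: 0.0592
```

Emit:
carry_out(increments=[{"dp": [-22,34,0],"delta_rot": [0,0,0.06],"claw": 50},{"dp": [-20,30,0],"delta_rot": [0,0,0.05],"claw": 50},{"dp": [-13,20,0],"delta_rot": [0,0,0.035],"claw": 50},{"dp": [-6,10,-5],"delta_rot": [0,0,0],"claw": 50},{"dp": [-2,4,-15],"delta_rot": [0,0,0],"claw": 50},{"dp": [0,0,-18],"delta_rot": [0,0,0],"claw": 50},{"dp": [0,0,-10],"delta_rot": [0,0,0],"claw": 50},{"dp": [0,0,-5],"delta_rot": [0,0,0],"claw": 50}])

```text
clock: 14.2
position: [0.4463, -0.0927, 0.0624]
eef_rot: [0.577, 0.817, -0.001, -0.0]
contact_force: [-0.2, -0.3, -1.2]
width: 0.0592
```

Emit:
carry_out(increments=[{"dp": [1,0,-6],"delta_rot": [0,0,0],"claw": 50},{"dp": [0,0,-4],"delta_rot": [0,0,0],"claw": 50},{"dp": [0,0,-2],"delta_rot": [0,0,0],"claw": 50},{"dp": [0,0,-1],"delta_rot": [0,0,0],"claw": 50},{"dp": [0,0,-1],"delta_rot": [0,0,0],"claw": 50},{"dp": [0,0,-1],"delta_rot": [0,0,0],"claw": 50},{"dp": [0,0,-1],"delta_rot": [0,0,0],"claw": 50},{"dp": [0,0,0],"delta_rot": [0,0,0],"claw": 50}])

```text
clock: 15.2
position: [0.4477, -0.092, 0.0474]
eef_rot: [0.577, 0.817, 0.0, 0.0]
contact_force: [0.2, 0.1, -0.7]
width: 0.0591
```

Emit:
carry_out(increments=[{"dp": [0,0,-1],"delta_rot": [0,0,0],"claw": 50},{"dp": [0,0,-1],"delta_rot": [0,0,0],"claw": 50},{"dp": [0,0,0],"delta_rot": [0,0,0],"claw": 61},{"dp": [0,0,0],"delta_rot": [0,0,0],"claw": 65},{"dp": [0,0,0],"delta_rot": [0,0,0],"claw": 75},{"dp": [0,0,0],"delta_rot": [0,0,0],"claw": 85},{"dp": [0,0,0],"delta_rot": [0,0,0],"claw": 85},{"dp": [0,0,20],"delta_rot": [0,0,0],"claw": 85}])

```text
clock: 16.2
position: [0.4463, -0.0919, 0.0646]
eef_rot: [0.577, 0.817, -0.001, -0.001]
contact_force: [0.8, -0.6, -0.0]
width: 0.085
```

Emit:
carry_out(increments=[{"dp": [0,0,40],"delta_rot": [0,0,0],"claw": 85},{"dp": [20,0,20],"delta_rot": [0,0,-0.044],"claw": 85},{"dp": [30,-2,0],"delta_rot": [0,0,-0.044],"claw": 85},{"dp": [35,-3,0],"delta_rot": [0,0,-0.044],"claw": 85},{"dp": [35,-3,0],"delta_rot": [0,0,-0.044],"claw": 85},{"dp": [30,-3,0],"delta_rot": [0,0,-0.044],"claw": 85},{"dp": [17,-1,0],"delta_rot": [0,0,-0.044],"claw": 85},{"dp": [0,0,0],"delta_rot": [0,0,0],"claw": 85}])

```text
clock: 17.2
position: [0.6152, -0.1039, 0.1248]
eef_rot: [0.679, 0.734, -0.0, 0.0]
contact_force: [-0.2, -0.7, -0.2]
width: 0.0847
```

Emit:
carry_out(increments=[{"dp": [0,0,-10],"delta_rot": [0,0,0],"claw": 85},{"dp": [0,0,-25],"delta_rot": [0,0,0],"claw": 85},{"dp": [0,0,-25],"delta_rot": [0,0,0],"claw": 85},{"dp": [0,0,-14],"delta_rot": [0,0,0],"claw": 85},{"dp": [0,0,-6],"delta_rot": [0,0,0],"claw": 85},{"dp": [0,0,-3],"delta_rot": [0,0,0],"claw": 85},{"dp": [0,0,0],"delta_rot": [0,0,0],"claw": 85},{"dp": [0,0,0],"delta_rot": [0,0,0],"claw": 70}])

```text
clock: 18.2
position: [0.6151, -0.1041, 0.043]
eef_rot: [0.679, 0.734, 0.0, 0.001]
contact_force: [-0.0, -0.4, -0.6]
width: 0.0706
```

Emit:
carry_out(increments=[{"dp": [0,0,0],"delta_rot": [0,0,0],"claw": 65},{"dp": [0,0,0],"delta_rot": [0,0,0],"claw": 60},{"dp": [0,0,0],"delta_rot": [0,0,0],"claw": 55},{"dp": [0,0,0],"delta_rot": [0,0,0],"claw": 50},{"dp": [0,0,0],"delta_rot": [0,0,0],"claw": 50},{"dp": [0,0,0],"delta_rot": [0,0,0],"claw": 50},{"dp": [0,0,0],"delta_rot": [0,0,0],"claw": 50},{"dp": [0,0,0],"delta_rot": [0,0,0],"claw": 50}])

```text
clock: 19.2
position: [0.615, -0.1042, 0.0429]
eef_rot: [0.679, 0.734, 0.0, 0.0]
contact_force: [-0.3, 0.5, 5.6]
width: 0.0594
```

Emit:
carry_out(increments=[{"dp": [0,0,8],"delta_rot": [0,0,0],"claw": 50},{"dp": [0,0,20],"delta_rot": [0,0,0],"claw": 50},{"dp": [-6,7,27],"delta_rot": [0,0,-0.02],"claw": 50},{"dp": [-12,15,15],"delta_rot": [0,0,-0.03],"claw": 50},{"dp": [-20,25,0],"delta_rot": [0,0,-0.05],"claw": 50},{"dp": [-25,31,0],"delta_rot": [0,0,-0.05],"claw": 50},{"dp": [-25,31,0],"delta_rot": [0,0,-0.05],"claw": 50},{"dp": [-25,31,0],"delta_rot": [0,0,-0.05],"claw": 50}])

```text
clock: 20.2
position: [0.5011, 0.037, 0.1133]
eef_rot: [0.766, 0.643, 0.001, 0.0]
contact_force: [0.6, 0.4, -1.3]
width: 0.059
```

Emit:
carry_out(increments=[{"dp": [-25,31,0],"delta_rot": [0,0,-0.05],"claw": 50},{"dp": [-18,22,0],"delta_rot": [0,0,-0.03],"claw": 50},{"dp": [-10,12,0],"delta_rot": [0,0,-0.02],"claw": 50},{"dp": [-4,6,-5],"delta_rot": [0,0,0],"claw": 50},{"dp": [0,0,-15],"delta_rot": [0,0,0],"claw": 50},{"dp": [0,0,-18],"delta_rot": [0,0,0],"claw": 50},{"dp": [0,0,-10],"delta_rot": [0,0,0],"claw": 50},{"dp": [0,0,-5],"delta_rot": [0,0,0],"claw": 50}])

```text
clock: 21.2
position: [0.4446, 0.1061, 0.0585]
eef_rot: [0.797, 0.604, -0.001, 0.0]
contact_force: [0.5, -0.5, -1.5]
width: 0.0591
```

Emit:
carry_out(increments=[{"dp": [0,1,-4],"delta_rot": [0,0,0],"claw": 50},{"dp": [0,0,-3],"delta_rot": [0,0,0],"claw": 50},{"dp": [0,0,-2],"delta_rot": [0,0,0],"claw": 50},{"dp": [0,0,-1],"delta_rot": [0,0,0],"claw": 50},{"dp": [0,0,-1],"delta_rot": [0,0,0],"claw": 50},{"dp": [0,0,-1],"delta_rot": [0,0,0],"claw": 50},{"dp": [0,0,0],"delta_rot": [0,0,0],"claw": 50},{"dp": [0,0,0],"delta_rot": [0,0,0],"claw": 50}])

```text
clock: 22.2
position: [0.4447, 0.1081, 0.0479]
eef_rot: [0.797, 0.604, 0.0, -0.0]
contact_force: [-2.0, -0.4, 5.3]
width: 0.059
```

Emit:
carry_out(increments=[{"dp": [0,0,0],"delta_rot": [0,0,0],"claw": 61},{"dp": [0,0,0],"delta_rot": [0,0,0],"claw": 65},{"dp": [0,0,0],"delta_rot": [0,0,0],"claw": 75},{"dp": [0,0,0],"delta_rot": [0,0,0],"claw": 85},{"dp": [0,0,0],"delta_rot": [0,0,0],"claw": 85},{"dp": [0,0,20],"delta_rot": [0,0,0],"claw": 85},{"dp": [0,0,40],"delta_rot": [0,0,0],"claw": 85},{"dp": [0,0,45],"delta_rot": [0,0,0],"claw": 85}])

```text
clock: 23.2
position: [0.444, 0.1077, 0.153]
eef_rot: [0.797, 0.604, -0.001, 0.0]
contact_force: [0.9, 1.2, 0.1]
width: 0.085
```

Emit:
carry_out(increments=[{"dp": [10,1,15],"delta_rot": [0,0,0],"claw": 85},{"dp": [30,2,0],"delta_rot": [0,0,0],"claw": 85},{"dp": [40,3,0],"delta_rot": [0,0,0],"claw": 85},{"dp": [40,2,0],"delta_rot": [0,0,0],"claw": 85},{"dp": [25,2,0],"delta_rot": [0,0,0],"claw": 85},{"dp": [6,0,0],"delta_rot": [0,0,0],"claw": 85},{"dp": [0,0,0],"delta_rot": [0,0,0],"claw": 85},{"dp": [0,0,0],"delta_rot": [0,0,0],"claw": 85}])

```text
clock: 24.2
position: [0.5945, 0.118, 0.1673]
eef_rot: [0.797, 0.604, -0.0, -0.0]
contact_force: [0.0, 0.2, 0.6]
width: 0.0849
```

Emit:
carry_out(increments=[{"dp": [0,0,-10],"delta_rot": [0,0,0],"claw": 85},{"dp": [0,0,-25],"delta_rot": [0,0,0],"claw": 85},{"dp": [0,0,-30],"delta_rot": [0,0,0],"claw": 85},{"dp": [0,0,-25],"delta_rot": [0,0,0],"claw": 85},{"dp": [0,0,-12],"delta_rot": [0,0,0],"claw": 85},{"dp": [0,0,-6],"delta_rot": [0,0,0],"claw": 85},{"dp": [0,0,0],"delta_rot": [0,0,0],"claw": 85},{"dp": [0,0,0],"delta_rot": [0,0,0],"claw": 70}])

```text
clock: 25.2
position: [0.5963, 0.1181, 0.0602]
eef_rot: [0.797, 0.604, 0.001, 0.0]
contact_force: [-0.7, 0.0, 1.2]
width: 0.0707
```

Emit:
carry_out(increments=[{"dp": [0,0,0],"delta_rot": [0,0,0],"claw": 65},{"dp": [0,0,0],"delta_rot": [0,0,0],"claw": 60},{"dp": [0,0,0],"delta_rot": [0,0,0],"claw": 55},{"dp": [0,0,0],"delta_rot": [0,0,0],"claw": 50},{"dp": [0,0,0],"delta_rot": [0,0,0],"claw": 50},{"dp": [0,0,0],"delta_rot": [0,0,0],"claw": 50},{"dp": [0,0,0],"delta_rot": [0,0,0],"claw": 50},{"dp": [0,0,0],"delta_rot": [0,0,0],"claw": 50}])

```text
clock: 26.2
position: [0.5959, 0.1182, 0.0599]
eef_rot: [0.797, 0.604, 0.0, -0.0]
contact_force: [-1.5, 0.3, 5.0]
width: 0.0593
```

Emit:
carry_out(increments=[{"dp": [0,0,8],"delta_rot": [0,0,0],"claw": 50},{"dp": [0,0,18],"delta_rot": [0,0,0],"claw": 50},{"dp": [-4,6,20],"delta_rot": [0,0,0],"claw": 50},{"dp": [-10,15,10],"delta_rot": [0,0,0],"claw": 50},{"dp": [-16,23,0],"delta_rot": [0,0,0],"claw": 50},{"dp": [-20,28,0],"delta_rot": [0,0,0],"claw": 50},{"dp": [-20,28,0],"delta_rot": [0,0,0],"claw": 50},{"dp": [-20,28,0],"delta_rot": [0,0,0],"claw": 50}])

```text
clock: 27.2
position: [0.505, 0.2475, 0.1167]
eef_rot: [0.797, 0.604, 0.001, -0.0]
contact_force: [0.6, 0.3, -3.0]
width: 0.0592
```

Emit:
carry_out(increments=[{"dp": [-20,28,0],"delta_rot": [0,0,0],"claw": 50},{"dp": [-18,26,0],"delta_rot": [0,0,0],"claw": 50},{"dp": [-14,20,0],"delta_rot": [0,0,0],"claw": 50},{"dp": [-8,11,0],"delta_rot": [0,0,0],"claw": 50},{"dp": [-3,4,-5],"delta_rot": [0,0,0],"claw": 50},{"dp": [0,0,-15],"delta_rot": [0,0,0],"claw": 50},{"dp": [0,0,-12],"delta_rot": [0,0,0],"claw": 50},{"dp": [0,0,-4],"delta_rot": [0,0,0],"claw": 50}])

```text
clock: 28.2
position: [0.4424, 0.3336, 0.0779]
eef_rot: [0.797, 0.604, -0.001, 0.0]
contact_force: [-0.9, -0.5, -2.2]
width: 0.0597
```

Contact is expected near z = 65 mm.

Emit:
carry_out(increments=[{"dp": [1,2,-5],"delta_rot": [0,0,0],"claw": 50},{"dp": [0,0,-3],"delta_rot": [0,0,0],"claw": 50},{"dp": [0,0,-2],"delta_rot": [0,0,0],"claw": 50},{"dp": [0,0,-1],"delta_rot": [0,0,0],"claw": 50},{"dp": [0,0,-1],"delta_rot": [0,0,0],"claw": 50},{"dp": [0,0,-1],"delta_rot": [0,0,0],"claw": 50},{"dp": [0,0,0],"delta_rot": [0,0,0],"claw": 50},{"dp": [0,0,0],"delta_rot": [0,0,0],"claw": 50}])

```text
clock: 29.2
position: [0.4436, 0.337, 0.0664]
eef_rot: [0.797, 0.604, 0.0, 0.0]
contact_force: [-0.9, 0.8, -1.9]
width: 0.0596
```

Emit:
carry_out(increments=[{"dp": [0,-1,-1],"delta_rot": [0,0,0],"claw": 50},{"dp": [0,0,-1],"delta_rot": [0,0,0],"claw": 50},{"dp": [0,0,-1],"delta_rot": [0,0,0],"claw": 50},{"dp": [0,0,0],"delta_rot": [0,0,0],"claw": 50},{"dp": [0,0,0],"delta_rot": [0,0,0],"claw": 50},{"dp": [0,0,0],"delta_rot": [0,0,0],"claw": 50},{"dp": [0,0,0],"delta_rot": [0,0,0],"claw": 50},{"dp": [0,0,0],"delta_rot": [0,0,0],"claw": 50}])

```text
clock: 30.2
position: [0.4437, 0.3358, 0.0649]
eef_rot: [0.797, 0.604, -0.0, -0.001]
contact_force: [-5.0, -1.8, 11.8]
width: 0.0591
```

Emit:
carry_out(increments=[{"dp": [0,0,0],"delta_rot": [0,0,0],"claw": 61},{"dp": [0,0,0],"delta_rot": [0,0,0],"claw": 65},{"dp": [0,0,0],"delta_rot": [0,0,0],"claw": 75},{"dp": [0,0,0],"delta_rot": [0,0,0],"claw": 85},{"dp": [0,0,0],"delta_rot": [0,0,0],"claw": 85},{"dp": [0,0,20],"delta_rot": [0,0,0],"claw": 85},{"dp": [0,0,45],"delta_rot": [0,0,0],"claw": 85},{"dp": [0,0,55],"delta_rot": [0,0,0],"claw": 85}])

```text
clock: 31.2
position: [0.4434, 0.3356, 0.1852]
eef_rot: [0.797, 0.604, -0.0, 0.0]
contact_force: [1.4, 0.8, 1.2]
width: 0.0849
```

Emit:
carry_out(increments=[{"dp": [-10,10,45],"delta_rot": [0,0,0],"claw": 85},{"dp": [-30,35,10],"delta_rot": [0,0,0],"claw": 85},{"dp": [-30,40,0],"delta_rot": [0,0,0],"claw": 85},{"dp": [-30,40,0],"delta_rot": [0,0,0],"claw": 85},{"dp": [-30,40,0],"delta_rot": [0,0,0],"claw": 85},{"dp": [-30,40,0],"delta_rot": [0,0,0],"claw": 85},{"dp": [-25,35,0],"delta_rot": [0,0,0],"claw": 85},{"dp": [-10,10,0],"delta_rot": [0,0,0],"claw": 85}])

```text
clock: 32.2
position: [0.2458, 0.5886, 0.2391]
eef_rot: [0.795, 0.606, 0.0, -0.0]
contact_force: [-0.5, 0.1, -0.3]
width: 0.0848
```

Run:
```python
from rig import env, imaging
import cv2,pickle
from h import *
t=imaging.get_image("top"); pickle.dump(t,open("t2.pkl","wb"))
d=imaging.get_image("side")
print(env.get_state()["position"])
im=t["img"]; X=lambda x,y:cv2.resize(im[y:y+42,x:x+56],None,fx=7,fy=7,interpolation=cv2.INTER_CUBIC)
T=[]
for x,y in ((142,201),(214,200),(277,200),(345,203)):
    c=X(x,y)
    for k in range(0,56,10): cv2.putText(c,str(x+k),(k*7+3,10),0,.33,(255,255,0),1); 
    T.append(c)
cv2.imwrite("pics/e1.png",np.vstack([np.hstack(T[:2]),np.hstack(T[2:])]))
cv2.imwrite("pics/e2.png",cv2.resize(d["img"],None,fx=1.5,fy=1.5))
```

```text
[0.24737214 0.5869053  0.23893282]
```

View pics/e1.png

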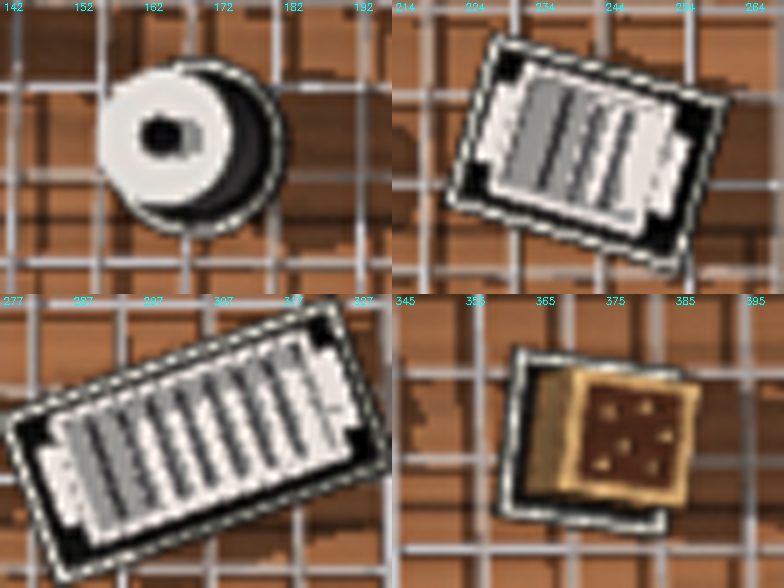

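View pics/e2.png

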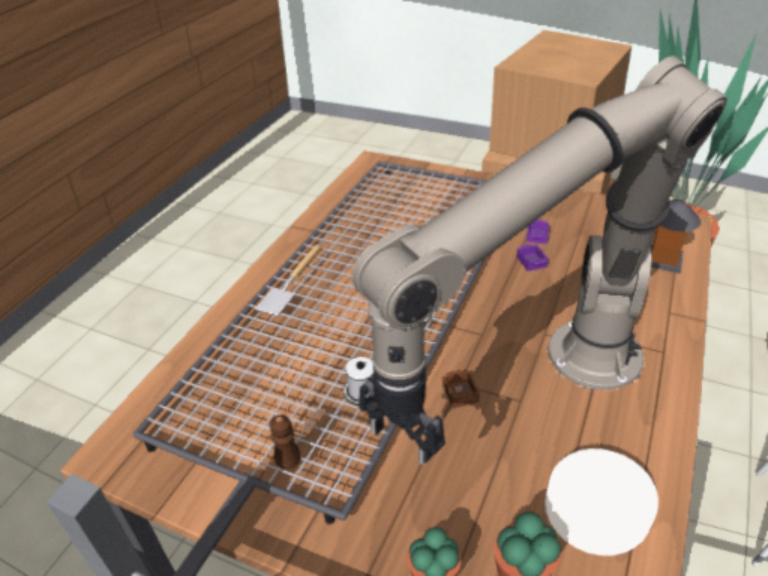

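The pictures show all four on their trivets: the canister disc is at e1 (164,137), short pan (585,150), long pan (200,440), skewer top (631,438). The mill and the spatula look unmoved in the side view. Now a numeric check.

Run:
```python
import pickle
from h import *
d=pickle.load(open("t2.pkl","rb")); d0=pickle.load(open("d0.pkl","rb"))["top"]
px=lambda P,x,y,ox,oy:(np.array(P,float)-[ox+3,oy+3])/7+[x,y]
print("can err",cast(d,px([(164,137)],142,201,0,0),.113)[0,:2]*1000-[443.3,335.6])
P=[(578,368),(700,384),(685,508),(560,492)];Q=cast(d,px(P,345,203,392,294),.115)*1000
e=Q[1]-Q[0]+Q[2]-Q[3];print("sk err",Q.mean(0)[:2]-[438.4,-306.7],np.degrees(np.arctan2(e[1],e[0])))
S=4;big=cv2.resize(d["img"],None,fx=S,fy=S,interpolation=cv2.INTER_CUBIC)
h=cv2.cvtColor(big,cv2.COLOR_BGR2HSV)
# pans: bright blob (closed over ridges) inside the trivet, shrunk clear of the outline
for n,c,s,a in (("short",(445.2,106.9),(93,67),74.4),("long",(447.6,-92.6),(143,67),-70.3)):
    box=cv2.boxPoints((c,s,a))/1000
    cam=R.from_quat(d["rotation"]).inv()
    pts=cam.apply(np.c_[box,np.full(4,.045)]-np.array(d["position"]))
    uv=cv2.projectPoints(pts,np.zeros(3),np.zeros(3),d["intrinsics"],np.array(d["dist"]))[0].reshape(-1,2)
    m=np.zeros(h.shape[:2],np.uint8);cv2.fillConvexPoly(m,((uv+.5)*S).astype(np.int32),1)
    m&=(h[...,2]>140).astype(np.uint8); m=cv2.morphologyEx(m,cv2.MORPH_CLOSE,np.ones((25,25)))
    cc=max(cv2.findContours(m,0,1)[0],key=cv2.contourArea).reshape(-1,2)
    r=rect(cast(d,(cc+.5)/S-.5,.07)); print(n,r,r[0]-c)
print("bystander region diff",[float(np.abs(d["img"][y:Y,x:X].astype(int)-d0["img"][y:Y,x:X]).mean()) for x,y,X,Y in((80,190,115,212),(213,108,308,132))])
```

```text
can err [ 0.98798911 -0.32976524]
sk err [-1.01151229 -1.04745741] -97.25961325209252
short (array([445.1, 106.9]), array([89.7, 61.2]), 73.9) [-0.1  0. ]
long (array([448.3, -91.1]), array([139. ,  61.1]), -70.5) [0.7 1.5]
bystander region diff [2.3476190476190477, 4.726315789473684]
```

All are within 2 mm and 1°. The fingers are clear, so I'm handing in.

```bash
python3 -c "
from rig import hand_in
print(hand_in())"
```

```text
the job is handed in; nothing more can be done
None
```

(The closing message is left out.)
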